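# Sort the strays and lock the bin keeper

### The job

Put the stray socket into the bin that holds sockets and the stray stubby screwdriver into the bin that holds the screwdriver. Then pull up the spring lock knob, slide the red keeper bar one hole towards you (the robot's side), over the bins, and let the pin drop fully home in that next hole. Finish while still holding the knob with the pin fully home, so that a clip could be fitted, and leave the other things on the bench where they are.

Things in the scene. Friction and masses are not known exactly. Their poses are not given: they have to be found in the camera images.
- rack: Fixed grey carry rack: base plate 280 (x) x 370 (y) x 6 mm, from x -90 to +190 and y -185 to +185 mm; origin on its underside midway between the bins; -x points roughly to the robot. A 30 mm square aluminium rail (top 48 mm above the bench) lies along x at y = 0, x -50 to +180 mm, with four 11 mm lock holes in its top at x 133, 88, 43 and -2 mm.
- keeper (a joint): Position (m) of the red sleeve and keeper bar along the rail: 0 at the start (hole at rack x 88 mm), growing towards the robot (rack -x). Next hole at 0.045, others at 0.090 and -0.045. About 2 N friction once the pin is clear. The bar, 14 mm wide, spans 336 mm along rack y, 62 to 72 mm above the bench, centred under the knob: first just behind the bins, then over their far half.
- plunger (a joint): Lift (m) of the spring lock plunger on the sleeve: 0 = pin fully down, up to 0.020 pulled up. The 8 mm round-nosed pin goes 10 mm into the hole, so it is clear above 0.010. A spring pushes it down with about 5 N at 0 and 10 N at 0.020. Lowered between holes, the pin rides on the rail at 0.010 and drops in when over a hole.
- knob_grip (a point): Centre of the plunger's black knob with yellow band: upright cylinder 28 mm diameter, 28 mm tall, this point 102 mm above the bench when the pin is home (knob from 88 to 116 mm). It rises with the plunger and slides with the keeper. Below the knob are only a 10 mm stem and, under 72 mm, the bar. Grip it from above, any yaw.
- knob: The same black knob as a body; origin at the centre of its underside, z up.
- next_hole (a point): Mouth of the next hole, in the rail's top, 48 mm above the bench; when locked there the knob is straight above it.
- bin_sockets: Blue open bin, fixed on the rack, that already holds two sockets in its far half. 140 x 140 x 50 mm outside, walls and floor 5 mm, inside floor 11 mm above the bench; origin at the centre of its underside, axes parallel to the rack's. The two bins look alike and may be either way round (rack y +107 or -107 mm): only the contents tell.
- bin_drivers: Blue open bin like the other, that already holds one orange stubby screwdriver along its far wall. Same size, origin and axes.
- stray_socket: Stray chrome socket standing upright on the bench beside the rack: cylinder 28 mm diameter, 45 mm tall; origin at the centre of its underside, z up. 80 to 170 g.
- stray_driver: Stray stubby screwdriver lying flat on the bench beside the rack: orange handle 52 mm long (x -26 to +26 mm), 28 mm wide and 28 mm tall, then a 7 mm thick steel blade to x = +62 mm, 14 mm above its underside. Origin on the underside below the handle's middle; x along the tool towards the blade, z up. 50 to 100 g.
- socket_a: One of the two sockets already in the socket bin; like the stray, origin at its underside's centre, about 44 mm to +x of the bin's centre.
- socket_b: The other socket already in the socket bin.
- driver_a: The screwdriver already in its bin, like the stray; it lies along the bin's y, about 45 mm to +x of the bin's centre.
- mug: White mug, bystander, 80 mm diameter, 95 mm tall, origin under its centre.
- jar: Glass jar with red cap, bystander, 72 mm diameter, 100 mm tall, origin under its centre.
- can: Green can, bystander, 66 mm diameter, 180 mm tall, origin under its centre.
- wrench: Steel wrench lying on the bench, bystander; origin under its middle.
- tape: Grey roll of tape lying flat, bystander, 90 mm diameter, 25 mm tall, origin under its centre.
There are look-alikes about, which are no part of the job. What is shaped like the stray_driver but purple is not meant. What is shaped like the stray_socket but orange is not meant.

How it is judged (in metres and radians):
On the way, in this order (a step that is already met when the one before it is completed fails the run):
1. both strays lie released in their right bins, the keeper still at its first hole (x of stray_socket in the frame of bin_sockets between -0.065 and 0.065 m and y of stray_socket in the frame of bin_sockets between -0.065 and 0.065 m and z of stray_socket in the frame of bin_sockets between -0.005 and 0.035 m and x of stray_driver in the frame of bin_drivers between -0.065 and 0.065 m and y of stray_driver in the frame of bin_drivers between -0.065 and 0.065 m and z of stray_driver in the frame of bin_drivers between -0.005 and 0.035 m and contact force between the fingers and stray_socket below 0.1 N and linear speed of each of stray_socket, stray_driver below 0.03 m/s and contact force between the fingers and stray_driver below 0.1 N and value of joint keeper between -0.01 and 0.01 m), for 0.2 s.
2. the plunger is pulled up at the first hole (value of joint plunger above 0.008 m and value of joint keeper between -0.008 and 0.008 m).
3. the keeper is at the next hole with the pin home (value of joint keeper between 0.042 and 0.048 m and value of joint plunger below 0.003 m), for 0.2 s.
At the end, for the whole second after the job is handed in: Keeper pinned in the next hole (0.045 m, within 3 mm), plunger within 3 mm of fully down, fingers still on the knob with over 2 N; both strays at rest and untouched in their own bins along with the earlier contents (origins inside, under 35 mm above the bin's underside) (all of step 3 and contact force between the fingers and knob above 2 N and x of stray_socket in the frame of bin_sockets between -0.065 and 0.065 m and y of stray_socket in the frame of bin_sockets between -0.065 and 0.065 m and z of stray_socket in the frame of bin_sockets between -0.005 and 0.035 m and x of stray_driver in the frame of bin_drivers between -0.065 and 0.065 m and y of stray_driver in the frame of bin_drivers between -0.065 and 0.065 m and z of stray_driver in the frame of bin_drivers between -0.005 and 0.035 m and contact force between the fingers and stray_socket below 0.1 N and linear speed of each of stray_socket, stray_driver below 0.03 m/s and contact force between the fingers and stray_driver below 0.1 N and x of socket_a in the frame of bin_sockets between -0.065 and 0.065 m and y of socket_a in the frame of bin_sockets between -0.065 and 0.065 m and z of socket_a in the frame of bin_sockets between -0.005 and 0.035 m and x of socket_b in the frame of bin_sockets between -0.065 and 0.065 m and y of socket_b in the frame of bin_sockets between -0.065 and 0.065 m and z of socket_b in the frame of bin_sockets between -0.005 and 0.035 m and x of driver_a in the frame of bin_drivers between -0.065 and 0.065 m and y of driver_a in the frame of bin_drivers between -0.065 and 0.065 m and z of driver_a in the frame of bin_drivers between -0.005 and 0.035 m); the arm keeps its last pose, push and grip.
It fails at once if the mug is knocked more than 30 mm out of place (distance of mug from where it was at the start of the episode above 0.03 m).
It fails at once if the jar is knocked more than 30 mm out of place (distance of jar from where it was at the start of the episode above 0.03 m).
It fails at once if the can is knocked more than 30 mm out of place (distance of can from where it was at the start of the episode above 0.03 m).
It fails at once if the wrench is knocked more than 30 mm out of place (distance of wrench from where it was at the start of the episode above 0.03 m).
It fails at once if the tape is knocked more than 30 mm out of place (distance of tape from where it was at the start of the episode above 0.03 m).
It also fails if it takes over 72 s, if anything falls off the work surface, if the arm or the gripper's body presses on something with over 40 N, if the wrist force passes 120 N, or if a joint passes its speed limit or range.

### The arm

A 7-joint arm with a two-finger parallel gripper is mounted at the origin on the work surface. World frame = base frame: x ahead of the robot, y to its left, z up, the work surface at z = 0. Lengths are in mm, angles in rad, forces in N, time in s.
With the tool pointing down it reaches from about 350 to 900 mm from the base axis. Payload 19.9 kg.
Tool frame: the origin (TCP) lies on the front face of the gripper's body, between the roots of the fingers; the fingertips stand 73 mm ahead of it and the grasp point (between the pads) lies 54 mm ahead of it; z points along the fingers, y is the line along which they close (so a half turn about z gives the same grasp; the last joint's range is limited). The gripper opens to 85 mm and grips with 20 to 120 N. Pads are 22 mm wide; open, the fingers measure 114 mm over their backs; the gripper's body (76 mm by 85 mm) begins 54 mm behind the grasp point. The pads swing forward as they close: fully open they stand 13 mm farther back than shut.
Start: joints at [-1.264, 0.417, -0.01, 1.614, 0.005, 1.111, -0.053], TCP at [213.007, 587.569, 303.86] pointing down, gripper open.
Joint ranges: [-2.81, 2.81], [-0.39, 2.02], [-1.27, 1.25], [0.06, 2.57], [-1.19, 4.33], [0.19, 2], [-2.82, 2.82]. Speed limits (rad/s): [1.89, 1.89, 2.39, 2.39, 3.01, 3.01, 3.01].

### API

Orientations are given as a unit quaternion [x, y, z, w].
In Python, from plant import robot, snapshot, camera_model gives the robot as it stands. The module is installed in compiled form; this text tells all that it offers.
- The arm moves only by the shell command python3 -m creep 'ROWS' [FORCE]. ROWS is a JSON object of lists of equal length, an entry for each row: "slide": the shift along the tool's x, y, z in cm, a list of three; "turn": the turn, a rotation vector about the tool's x, y, z in degrees, a list of three; "grip": the closure in counts, from 0 (fully open) to 255 (shut). A call has exactly 10 rows; each row shifts and turns the commanded pose from where the row before left it, along the tool's axes as they then stand; what a row does not reach is not made up. A row lasts 1/12 s, in which the tool goes at most 41.7 mm and 7.16 degrees, less where a joint would pass 70% of its speed; a pose out of reach is approached as far as the arm can. A call with a gripper value outside its range is refused whole. The fingers move at their own pace and stop on an object; FORCE is the grip in N (left out, the last holds). Time passes only in rows, so rows that do not move let the fingers close, or fill a call up. It gives the time, the measured TCP pose, the force, the opening and the grip force at its end, in the units of the state.
- robot.read_state(): the state, without advancing time (a new reading comes with each control period).
- snapshot(name): name is "scene" or "top"; returns the picture (400x640x3 uint8, red, green, blue); there is no depth.
- camera_model(name): a dict with "K" (3x3 intrinsics, pixels), "k1" (the pictures are not rectified: a ray, as slopes to the right and down, at radius r is drawn at 1 + k1 r^2 times it, then the intrinsics apply), "R" (3x3) and "t" (3): a world point X has camera coordinates R X + t. Camera axes: x right, y down, z forward; pixel columns grow to the right and rows downward; lengths in mm; the calibration is good to about 2 mm. A picture is of the moment at which its call begins. camera_model takes no time and is no camera call.
- robot.close_job(): hands the job in; it is judged then, once.
The state is a dict: "t": time; "joints": joint angles; "dq": joint speeds; "joint_torque": joint torques, N m; "tcp_pos": TCP position; "eef_rot": TCP orientation; "ft_force": force on the tool from outside, world axes, zero at the start; "torque": the same for the moment, N m; "grip_width": opening from 0.0 (shut) to 1.0 (fully open); "finger_force": force on a finger pad.
Only numpy, scipy, OpenCV 4.12 (cv2) and the standard library are available. Lean on these libraries where they do the work, as an engineer would, in place of code of your own. Each camera call takes 0.05 s, during which the arm holds its last target. There are 200 camera calls.

## Working session

There is one attempt and no reset: what is moved stays moved. The work goes in short steps, Python scripts to look and compute and a shell command to move; the robot and the scene stay as the last step left them, time stands still between calls to the robot, and variables do not carry over. Pictures are saved under pics/ and viewed, at most 10 in all, crops included, and the job is handed in when it is done.

```bash
mkdir -p pics; python3 - <<'E'
from plant import robot, snapshot, camera_model
import cv2
for n in("scene","top"):
    cv2.imwrite(f"pics/{n}0.png",snapshot(n)[:,:,::-1]); m=camera_model(n); print(n,m)
s=robot.read_state();print({k:s[k] for k in("t","tcp_pos","eef_rot","ft_force","grip_width")})
E
```

```text
scene {'K': array([[368.81112636,   0.        , 318.70818825],
       [  0.        , 368.81112636, 198.12382713],
       [  0.        ,   0.        ,   1.        ]]), 'k1': -0.01304009574127734, 'R': array([[-0.37534092,  0.92677532,  0.01437742],
       [ 0.53845778,  0.23064678, -0.81047226],
       [-0.75444179, -0.29646177, -0.58560055]]), 't': array([ 189.00206324, -193.48420952, 1470.82127531])}
top {'K': array([[500.34270206,   0.        , 325.51760175],
       [  0.        , 500.34270206, 187.98344394],
       [  0.        ,   0.        ,   1.        ]]), 'k1': 0.0038110873968279463, 'R': array([[-0.06633595, -0.99776603, -0.00790532],
       [-0.97123548,  0.06638392, -0.22868059],
       [ 0.22869451, -0.00749182, -0.97346941]]), 't': array([  34.2227515 ,  496.12677598, 1724.40743806])}
{'t': 0.1, 'tcp_pos': array([212.91088504, 587.38049809, 303.33815846]), 'eef_rot': array([ 1.73002415e-01,  9.84921261e-01, -5.20797808e-04, -5.90201525e-05]), 'ft_force': array([-1.23113652, -0.13643336,  0.43457122]), 'grip_width': 0.9996794993354364}
```

View pics/scene0.png

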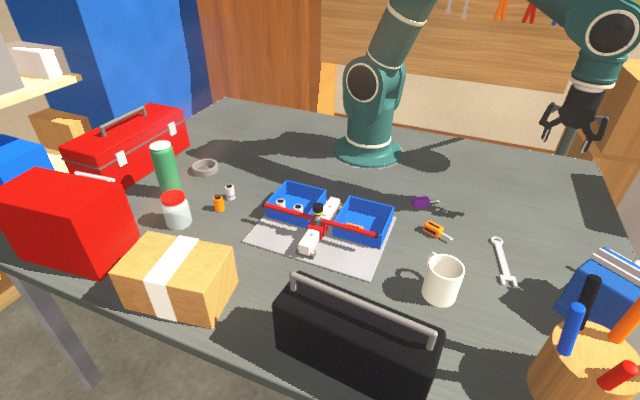

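View pics/top0.png

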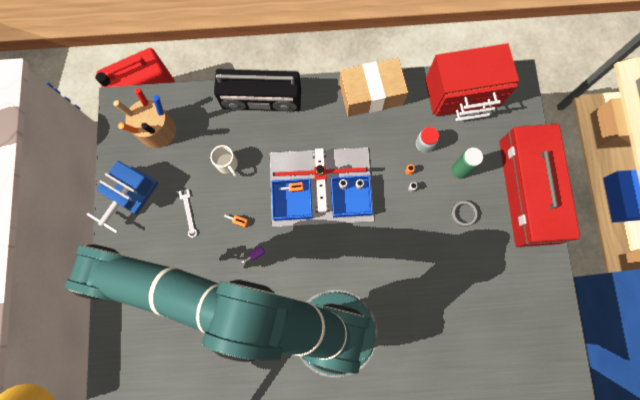

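The top view shows the stray socket at about (413,187), with its orange look-alike at (411,169). The stray driver is at (236,220), the knob at (320,170), the driver bin on the left (292,198) and the socket bin on the right (351,195). I'll zoom in for exact pixels.

```bash
cat > h.py <<'E'
import numpy as np, cv2
from plant import robot, snapshot, camera_model
def px(n,X):
    m=camera_model(n);c=m["R"]@np.array(X,float)+m["t"];s=c[:2]/c[2]
    s=s*(1+m["k1"]*(s@s));return m["K"][:2,:2]@s+m["K"][:2,2]
def w(n,uv,z):
    m=camera_model(n);K=m["K"]
    s=cv2.undistortPoints(np.array([[uv]],float),K,np.array([m["k1"],0,0,0.]))[0,0]
    d=m["R"].T@np.r_[s,1];o=-m["R"].T@m["t"];return o+d*(z-o[2])/d[2]
def crop(n,img,x,y,W,H,k,out):
    c=cv2.resize(img[y:y+H,x:x+W,::-1],None,fx=k,fy=k,interpolation=cv2.INTER_CUBIC)
    for i in range(0,W,10):
        cv2.putText(c,str(x+i) if i%20==0 else "",(i*k,8),0,.3,(0,255,255));cv2.line(c,(i*k,0),(i*k,4),(0,255,255))
    for i in range(0,H,10):
        cv2.putText(c,str(y+i),(0,i*k+3),0,.3,(0,255,255))
    cv2.imwrite(out,c)
E
python3 - <<'E'
import cv2
from h import *
crop("top",cv2.imread("pics/top0.png")[:,:,::-1],225,145,200,120,4,"pics/c1.png")
crop("scene",cv2.imread("pics/scene0.png")[:,:,::-1],205,170,250,110,3,"pics/c2.png")
E
```

```text
(no output)
```

View pics/c1.png

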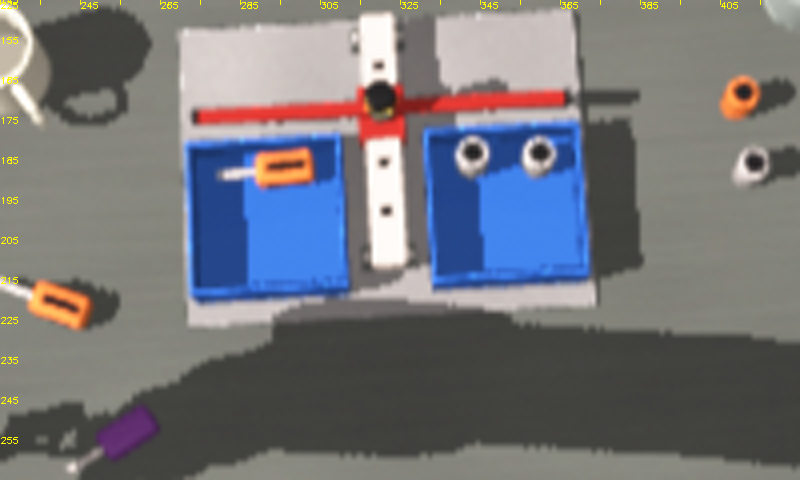

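View pics/c2.png

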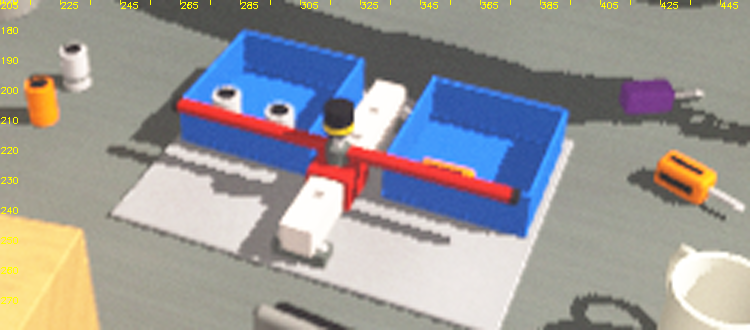

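```bash
cat > fit.py <<'E'
from h import *
from scipy.optimize import least_squares
T=lambda a:np.array(a)/4+[225,145]-.4
S=lambda a:np.array(a)/3+[205,170]-.35
ob=[("top",(190,185,6),T((180,30))),("top",(190,-185,6),T((577,10))),("top",(-90,-185,6),T((596,304))),("top",(-90,185,6),T((190,327))),
("top",(43,0,48),T((384,162))),("top",(-2,0,48),T((386,211))),("top",(133,0,48),T((378,65))),("top",(88,0,116),T((380,93))),
("scene",(190,-185,6),S((108,214))),("scene",(190,185,6),S((500,329))),("scene",(-90,185,6),S((575,141))),("scene",(88,0,116),S((340,103)))]
def R(p,X):
    c,s=np.cos(p[2]),np.sin(p[2]);return [p[0]+c*X[0]-s*X[1],p[1]+s*X[0]+c*X[1],X[2]]
f=lambda p:np.ravel([px(n,R(p,X))-u for n,X,u in ob])
if __name__=="__main__":
    r=least_squares(f,[600,0,0],loss="soft_l1");p=r.x;print(p,np.round(f(p).reshape(-1,2),1).tolist())
    print("knob",R(p,(88,0,102)),"next",R(p,(43,0,102)),"binL",R(p,(0,107,0)),"binR",R(p,(0,-107,0)))
    print("sock top",w("top",T((755,163)),45),"scene",w("scene",S((74,50)),45), "orange",w("top",T((742,92)),45))
    # driver handle: top face corners
    img=cv2.imread("pics/top0.png");h=cv2.cvtColor(img,cv2.COLOR_BGR2HSV)
    m=cv2.inRange(h,(5,120,90),(20,255,255));m[:, :225]=0;m[:,252:]=0;m[:205]=0;m[235:]=0
    m=cv2.morphologyEx(m,cv2.MORPH_CLOSE,np.ones((5,5)))
    q=np.argwhere(m)[:,::-1];print(len(q));W=np.array([w("top",u,24)[:2] for u in q])
    c,sz,a=cv2.minAreaRect(W.astype(np.float32));print("handle",c,sz,a)
    print("tip",w("top",T((0,288)),14), "scene tip",w("scene",S((742,208)),14),"scene handle",w("scene",S((687,177)),16))
E
python3 fit.py
```

```text
[ 4.68604155e+02  1.79114631e+01 -9.18499003e-03] [[-0.4, 0.2], [-0.8, -0.4], [0.4, -0.0], [-0.5, 0.2], [0.0, -0.1], [0.2, -0.1], [0.2, 0.1], [-0.0, 0.0], [0.9, -0.9], [-0.9, 1.3], [-0.2, -0.9], [-0.2, 0.2]]
knob [np.float64(556.6004426816069), np.float64(17.103195298196738), 102] next [np.float64(511.6023408592048), np.float64(17.516514038078157), 102] binL [np.float64(469.5869347881831), np.float64(124.9069496116764), 0] binR [np.float64(467.6213745585248), np.float64(-89.08402349930225), 0]
sock top [ 488.47068628 -314.24488061   45.        ] scene [ 490.91472935 -311.07934271   45.        ] orange [ 554.97267112 -309.5553767    45.        ]
135
handle (405.9932556152344, 315.01611328125) (57.905128479003906, 30.52578353881836) 67.69822692871094
tip [426.55800355 370.75772417  14.        ] scene tip [432.61262023 371.85738964  14.        ] scene handle [409.99352167 318.07556826  16.        ]
```

```bash
cat > d.py <<'E'
# python3 d.py x y z tooly_angle_deg : remaining slide (cm, tool axes) and turn (deg)
import sys
from h import *
from scipy.spatial.transform import Rotation as Q
x,y,z,a=map(float,sys.argv[1:5]);s=robot.read_state()
r=Q.from_quat(s["eef_rot"]);a=np.radians(a)
Y=np.array([np.cos(a),np.sin(a),0]);Z=np.array([0,0,-1.]);G=Q.from_matrix(np.c_[np.cross(Y,Z),Y,Z])
e=np.array([x,y,z])-s["tcp_pos"]
print("slide now-frame cm",np.round(r.inv().apply(e)/10,2),"after-turn frame",np.round(G.inv().apply(e)/10,2),"turn",np.round((r.inv()*G).as_rotvec(degrees=True),2))
print("t",s["t"],"pos",np.round(s["tcp_pos"],1),"F",np.round(s["ft_force"],1),"w",round(s["grip_width"],3),"ff",s["finger_force"],"j",np.round(s["joints"],2))
E
python3 -m creep '{"slide":[[-2.74,-1.88,1],[-2.74,-1.88,1],[-2.74,-1.88,1],[-2.74,-1.88,1],[-2.74,-1.88,1],[-2.74,-1.88,1],[-2.74,-1.88,1],[-2.74,-1.88,1],[-2.74,-1.88,1],[-2.74,-1.88,1]],"turn":[[0,0,0],[0,0,0],[0,0,0],[0,0,0],[0,0,0],[0,0,0],[0,0,0],[0,0,0],[0,0,0],[0,0,0]],"grip":[0,0,0,0,0,0,0,0,0,0]}' 40
python3 -m creep '{"slide":[[0,0,0],[0,0,0],[0,0,0],[0,0,0],[0,0,0],[0,0,0],[0,0,0],[0,0,0],[0,0,0],[0,0,0]],"turn":[[0,0,7],[0,0,7],[0,0,7],[0,0,7],[0,0,7],[0,0,7],[0,0,7],[0,0,7],[0,0,7],[0,0,7]],"grip":[0,0,0,0,0,0,0,0,0,0]}'
python3 d.py 407 317 140 -22.3
```

```text
t: 0.93
tcp_pos: [407.1, 315.9, 203.4]
eef_rot: [0.173, 0.985, -0.0, -0.0]
ft_force: [0.9, 1.5, 0.1]
grip_width: 1.001
finger_force: 0.0
t: 1.77
tcp_pos: [406.4, 317.3, 203.7]
eef_rot: [0.709, 0.705, -0.0, 0.0]
ft_force: [-1.0, -0.0, -0.6]
grip_width: 0.997
finger_force: 0.0
slide now-frame cm [-0.03  0.06  6.37] after-turn frame [-0.01  0.07  6.37] turn [-1.000e-02  3.000e-02  2.203e+01]
t 1.7667 pos [406.4 317.3 203.7] F [-1.  -0.  -0.6] w 0.997 ff 0.0 j [-1.02  0.37  0.36  1.98 -0.17  0.82 -0.57]
```

```bash
python3 -m creep '{"slide":[[0,0,0],[0,0,0],[0,0,0],[0,0,0],[0,0,1.2],[0,0,1.2],[0,0,1.2],[0,0,1.2],[0,0,1.2],[0,0,0]],"turn":[[0,0,5.5],[0,0,5.5],[0,0,5.5],[0,0,5.5],[0,0,0],[0,0,0],[0,0,0],[0,0,0],[0,0,0],[0,0,0]],"grip":[0,0,0,0,0,0,0,0,0,0]}'
python3 d.py 407 317 76 -22.3
python3 - <<'E'
from h import *
crop("scene",snapshot("scene"),370,130,130,120,6,"pics/g1.png")
E
```

```text
t: 2.6
tcp_pos: [405.8, 316.7, 141.3]
eef_rot: [0.829, 0.56, -0.002, 0.0]
ft_force: [-0.3, -0.2, -0.8]
grip_width: 1.0
finger_force: 0.0
slide now-frame cm [0.1  0.11 6.53] after-turn frame [0.08 0.1  6.53] turn [-0.07  0.19  0.38]
t 2.6 pos [405.8 316.7 141.3] F [-0.3 -0.2 -0.8] w 1.0 ff 0.0 j [-1.05  0.48  0.39  2.02 -0.28  0.7  -0.86]
```

View pics/g1.png

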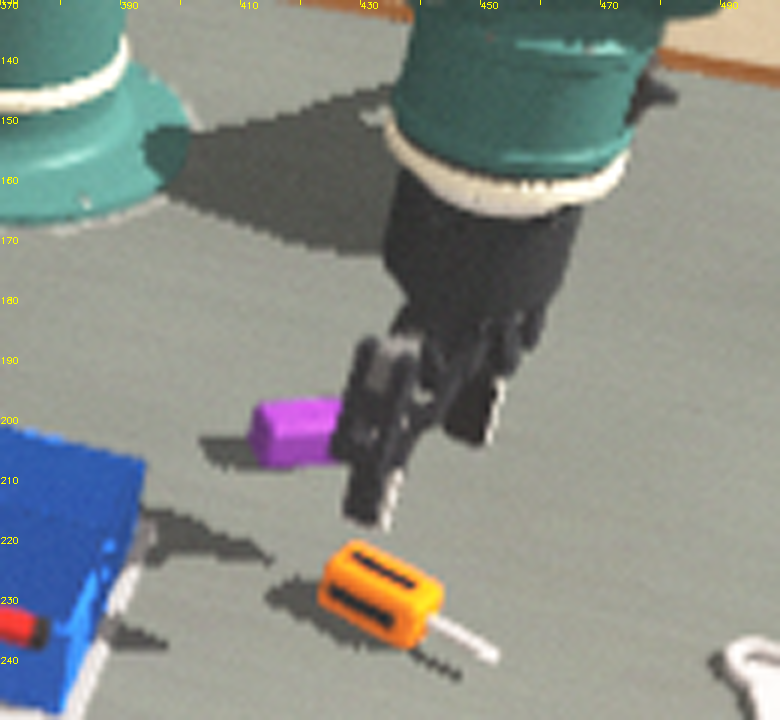

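The gripper hangs upright above the orange handle, which spans (423–443, 220–238). I'll check the purple one's clearance and compare the handle's position with its prediction.

```bash
python3 - <<'E'
from h import *
print("purple",w("top",(225+127/4,145+432/4),20), w("top",(225+155/4,145+410/4),20))
a=np.radians(67.7);u=np.array([np.cos(a),np.sin(a)]);v=np.array([-u[1],u[0]])
for s,t,z in [(26,-14,28),(26,14,28),(-26,14,28),(-26,-14,28),(62,0,14)]:
    print(s,t,np.round(px("scene",[*(np.array([407,317])+s*u+t*v),z]),1),np.round(px("top",[*(np.array([407,317])+s*u+t*v),z]),1))
E
```

```text
purple [287.18608573 258.64746451  20.        ] [304.93636482 233.20189524  20.        ]
26 -14 [439.9 231.2] [233.6 214.4]
26 14 [444.9 226.7] [230.8 221.7]
-26 14 [428.8 218.5] [244.4 226.3]
-26 -14 [423.7 222.8] [247.1 218.9]
62 0 [453.  238.8] [223.6 215.6]
```

```bash
python3 -m creep '{"slide":[[0,0.1,0.9],[0,0,0.9],[0,0,0.9],[0,0,0.9],[0,0,0.8],[0,0,0.8],[0,0,0.8],[0,0,0.5],[0,0,0],[0,0,0]],"turn":[[0,0,0],[0,0,0],[0,0,0],[0,0,0],[0,0,0],[0,0,0],[0,0,0],[0,0,0],[0,0,0],[0,0,0]],"grip":[0,0,0,0,0,0,0,0,0,0]}' 40
python3 -m creep '{"slide":[[0,0,0],[0,0,0],[0,0,0],[0,0,0],[0,0,0],[0,0,0],[0,0,0],[0,0,0],[0,0,0],[0,0,0]],"turn":[[0,0,0],[0,0,0],[0,0,0],[0,0,0],[0,0,0],[0,0,0],[0,0,0],[0,0,0],[0,0,0],[0,0,0]],"grip":[230,230,230,230,230,230,230,230,230,230]}' 40
python3 d.py 407 317 190 -0.5
```

```text
t: 3.48
tcp_pos: [407.5, 317.0, 78.7]
eef_rot: [0.829, 0.56, -0.0, 0.0]
ft_force: [0.4, -0.5, 0.7]
grip_width: 0.996
finger_force: 0.0
t: 4.32
tcp_pos: [407.6, 317.1, 79.2]
eef_rot: [0.829, 0.56, 0.0, -0.0]
ft_force: [-1.5, -0.1, 6.8]
grip_width: 0.316
finger_force: 39.7
slide now-frame cm [ -0.03  -0.05 -11.08] after-turn frame [-1.000e-02 -6.000e-02 -1.108e+01] turn [ 1.000e-02 -2.000e-02 -2.143e+01]
t 4.3167 pos [407.6 317.1  79.2] F [-1.5 -0.1  6.8] w 0.316 ff 39.74483370780945 j [-0.99  0.59  0.34  2.03 -0.34  0.57 -0.8 ]
```

```bash
python3 -m creep '{"slide":[[0,0,-1.8],[0,0,-1.8],[0,0,-1.8],[0,0,-1.8],[0,0,-1.9],[0,0,-1.9],[0,0,0],[0,0,0],[0,0,0],[0,0,0]],"turn":[[0,0,0],[0,0,0],[0,0,0],[0,0,0],[0,0,0],[0,0,0],[0,0,-5.4],[0,0,-5.4],[0,0,-5.4],[0,0,-5.3]],"grip":[230,230,230,230,230,230,230,230,230,230]}'
python3 d.py 455 107 150 -0.5
```

```text
t: 5.15
tcp_pos: [407.3, 317.1, 189.0]
eef_rot: [0.708, 0.706, 0.0, 0.0]
ft_force: [0.9, 0.3, -0.3]
grip_width: 0.316
finger_force: 39.7
slide now-frame cm [-20.99   4.82   3.9 ] after-turn frame [-20.96   4.95   3.9 ] turn [ 0.01 -0.    0.35]
t 5.15 pos [407.3 317.1 189. ] F [ 0.9  0.3 -0.3] w 0.316 ff 39.74015414714813 j [-1.01  0.39  0.35  1.99 -0.18  0.79 -0.56]
```

```bash
python3 -m creep '{"slide":[[-2.6,0.6,0],[-2.6,0.6,0],[-2.6,0.6,0],[-2.6,0.6,0],[-2.6,0.6,0],[-2.7,0.6,0],[-2.7,0.6,0],[-2.6,0.7,0],[0,0,2],[0,0,2]],"turn":[[0,0,0],[0,0,0],[0,0,0],[0,0,0],[0,0,0],[0,0,0],[0,0,0],[0,0,0],[0,0,0],[0,0,0]],"grip":[230,230,230,230,230,230,230,230,230,230]}'
python3 d.py 455 107 92 -0.5
python3 - <<'E'
from h import *
crop("scene",snapshot("scene"),290,130,130,130,4,"pics/a.png")
crop("top",snapshot("top"),260,140,90,130,4,"pics/b.png")
a,b=cv2.imread("pics/a.png"),cv2.imread("pics/b.png")
cv2.imwrite("pics/g2.png",np.hstack([cv2.resize(a,(440,520)),cv2.resize(b,(360,520))]))
E
```

```text
t: 5.98
tcp_pos: [455.8, 105.4, 149.3]
eef_rot: [0.711, 0.703, 0.001, 0.001]
ft_force: [-0.4, 0.9, -1.3]
grip_width: 0.319
finger_force: 39.8
slide now-frame cm [ 0.16 -0.09  5.73] after-turn frame [ 0.16 -0.08  5.73] turn [ 0.15 -0.05 -0.08]
t 5.9833 pos [455.8 105.4 149.3] F [-0.4  0.9 -1.3] w 0.319 ff 39.82651233673096 j [-0.63  0.39  0.4   2.13 -0.24  0.66 -0.08]
```

View pics/g2.png

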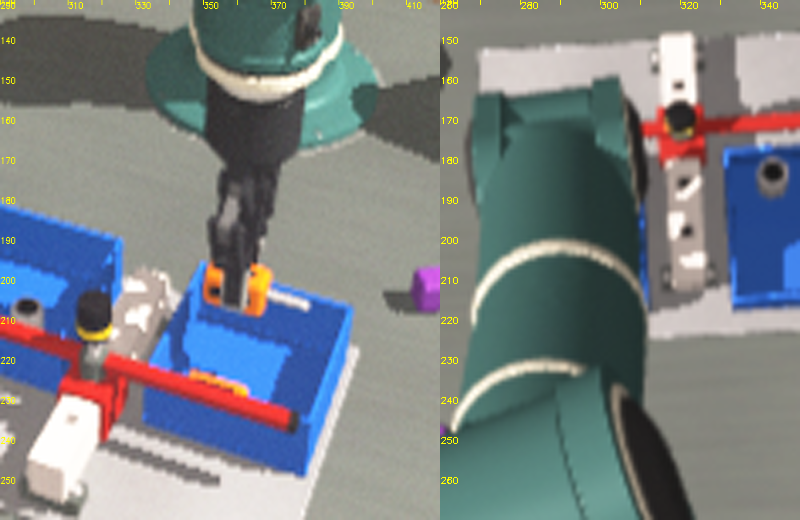

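The driver is held level over the left bin with its blade towards +y, around scene pixels (352–385, 200–208), and clear of the bar. I'll lower it and open only part way.

```bash
python3 -m creep '{"slide":[[0.1,-0.1,0.8],[0,0,0.8],[0,0,0.8],[0,0,0.8],[0,0,0.8],[0,0,0.8],[0,0,0.6],[0,0,0.3],[0,0,0],[0,0,0]],"turn":[[0,0,0],[0,0,0],[0,0,0],[0,0,0],[0,0,0],[0,0,0],[0,0,0],[0,0,0],[0,0,0],[0,0,0]],"grip":[230,230,230,230,230,230,230,230,230,230]}'
python3 -m creep '{"slide":[[0,0,0],[0,0,0],[0,0,0],[0,0,0],[0,0,0],[0,0,-1],[0,0,-1.5],[0,0,-2.5],[0,0,-2.5],[0,0,-2.5]],"turn":[[0,0,0],[0,0,0],[0,0,0],[0,0,0],[0,0,0],[0,0,0],[0,0,0],[0,0,0],[0,0,0],[0,0,0]],"grip":[130,130,130,130,130,130,130,130,130,130]}'
python3 d.py 489 -313 190 -90
```

```text
t: 6.92
tcp_pos: [453.9, 107.6, 91.9]
eef_rot: [0.71, 0.704, -0.0, 0.0]
ft_force: [-0.5, -0.0, -0.5]
grip_width: 0.324
finger_force: 39.7
t: 7.75
tcp_pos: [453.7, 107.4, 193.6]
eef_rot: [0.71, 0.704, -0.0, 0.0]
ft_force: [0.3, 0.5, 0.2]
grip_width: 0.492
finger_force: 0.0
slide now-frame cm [-42.01   3.86   0.38] after-turn frame [ 3.53 42.04  0.36] turn [1.000e-02 2.000e-02 8.955e+01]
t 7.75 pos [453.7 107.4 193.6] F [0.3 0.5 0.2] w 0.492 ff 0.0 j [-0.68  0.31  0.44  2.11 -0.19  0.76 -0.13]
```

```bash
python3 -m creep '{"slide":[[-3,0.28,0],[-3,0.28,0],[-3,0.28,0],[-3,0.28,0],[-3,0.28,0],[-3,0.28,0],[-3,0.28,0],[-3,0.28,0],[-3,0.28,0],[-3,0.28,0]],"turn":[[0,0,0],[0,0,0],[0,0,0],[0,0,0],[0,0,0],[0,0,0],[0,0,0],[0,0,0],[0,0,0],[0,0,0]],"grip":[0,0,0,0,0,0,0,0,0,0]}'
python3 -m creep '{"slide":[[-3,0.28,0],[-3,0.28,0],[-3,0.26,0],[-3,0.26,0],[0,0,0],[0,0,0],[0,0,0],[0,0,0],[0,0,0],[0,0,0]],"turn":[[0,0,0],[0,0,0],[0,0,0],[0,0,0],[0,0,7],[0,0,7],[0,0,7],[0,0,7],[0,0,7],[0,0,7]],"grip":[0,0,0,0,0,0,0,0,0,0]}'
python3 -m creep '{"slide":[[0,0,0],[0,0,0],[0,0,0],[0,0,0],[0,0,0],[0,0,0],[0,0,0],[0,0,1],[0,0,1],[0,0,1]],"turn":[[0,0,7],[0,0,7],[0,0,7],[0,0,7],[0,0,7],[0,0,7],[0,0,5.5],[0,0,0],[0,0,0],[0,0,0]],"grip":[0,0,0,0,0,0,0,0,0,0]}'
python3 d.py 489 -313 85 -90
python3 - <<'E'
from h import *
crop("scene",snapshot("scene"),190,130,220,110,3,"pics/a.png")
crop("top",snapshot("top"),260,140,180,110,3,"pics/b.png")
a,b=cv2.imread("pics/a.png"),cv2.imread("pics/b.png")
c=np.zeros((600,660,3),np.uint8);c[:300]=cv2.resize(a,(660,330))[:300];c[300:,:540]=cv2.resize(b,(540,330))[:300];cv2.imwrite("pics/g3.png",c)
E
```

```text
t: 8.58
tcp_pos: [479.5, -194.0, 192.8]
eef_rot: [0.71, 0.704, 0.0, 0.0]
ft_force: [0.1, 0.6, 0.1]
grip_width: 1.001
finger_force: 0.0
t: 9.42
tcp_pos: [489.5, -312.5, 192.8]
eef_rot: [0.916, 0.401, 0.0, 0.0]
ft_force: [-1.0, -0.2, -0.4]
grip_width: 1.0
finger_force: 0.0
t: 10.25
tcp_pos: [489.5, -312.2, 161.0]
eef_rot: [1.0, 0.003, -0.0, -0.0]
ft_force: [-0.6, 0.4, -0.3]
grip_width: 0.997
finger_force: 0.0
slide now-frame cm [-0.05  0.08  7.6 ] after-turn frame [-0.05  0.08  7.6 ] turn [-0.02  0.    0.29]
t 10.25 pos [ 489.5 -312.2  161. ] F [-0.6  0.4 -0.3] w 0.997 ff 0.0 j [-0.11  0.68  0.85  1.86 -0.65  0.91 -0.51]
```

View pics/g3.png

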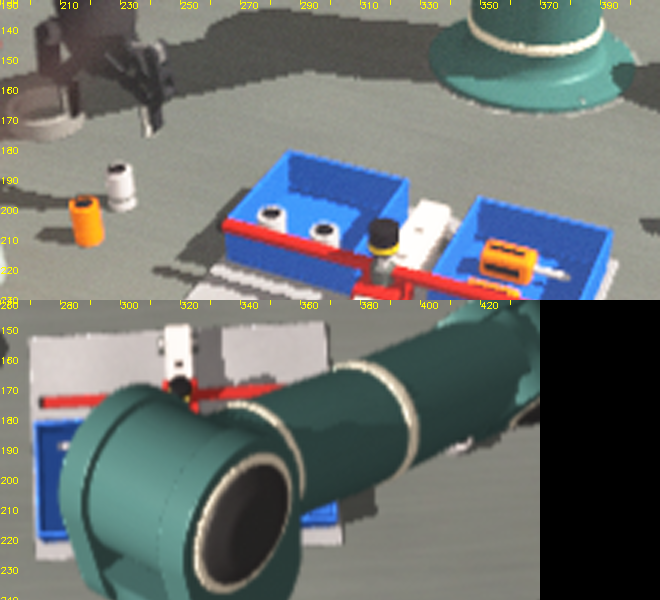

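The driver lies in its bin at about scene pixel (358,217), and the open fingers are over the socket at (230,192). I'll descend and grip.

```bash
python3 -m creep '{"slide":[[0,0.1,1],[0,0,1],[0,0,1],[0,0,1],[0,0,1],[0,0,1],[0,0,0.9],[0,0,0.6],[0,0,0],[0,0,0]],"turn":[[0,0,0],[0,0,0],[0,0,0],[0,0,0],[0,0,0],[0,0,0],[0,0,0],[0,0,0],[0,0,0],[0,0,0]],"grip":[0,0,0,0,0,0,0,0,0,0]}' 40
python3 -m creep '{"slide":[[0,0,0],[0,0,0],[0,0,0],[0,0,0],[0,0,0],[0,0,0],[0,0,0],[0,0,0],[0,0,0],[0,0,0]],"turn":[[0,0,0],[0,0,0],[0,0,0],[0,0,0],[0,0,0],[0,0,0],[0,0,0],[0,0,0],[0,0,0],[0,0,0]],"grip":[230,230,230,230,230,230,230,230,230,230]}' 40
python3 -m creep '{"slide":[[0,0,-1],[0,0,-2],[0,0,-2],[0,0,-2],[0,0,-2],[0,0,-1],[0,0,0],[0,0,0],[0,0,0],[0,0,0]],"turn":[[0,0,0],[0,0,0],[0,0,0],[0,0,0],[0,0,0],[0,0,0],[0,0,0],[0,0,0],[0,0,0],[0,0,0]],"grip":[230,230,230,230,230,230,230,230,230,230]}'
python3 d.py 452 -89 186 -90
```

```text
t: 11.18
tcp_pos: [489.5, -313.7, 86.8]
eef_rot: [1.0, 0.001, -0.0, 0.0]
ft_force: [0.0, -0.2, 0.8]
grip_width: 1.004
finger_force: 0.0
t: 12.02
tcp_pos: [489.7, -313.6, 87.3]
eef_rot: [1.0, 0.001, 0.0, 0.0]
ft_force: [-0.6, 1.3, 5.5]
grip_width: 0.31
finger_force: 39.0
t: 12.85
tcp_pos: [489.2, -313.3, 185.9]
eef_rot: [1.0, 0.001, -0.001, -0.0]
ft_force: [-0.0, -0.6, -1.7]
grip_width: 0.317
finger_force: 39.5
slide now-frame cm [-3.690e+00 -2.243e+01  1.000e-02] after-turn frame [-3.720e+00 -2.243e+01 -1.000e-02] turn [-0.03  0.08  0.07]
t 12.85 pos [ 489.2 -313.3  185.9] F [-0.  -0.6 -1.7] w 0.317 ff 39.501914978027344 j [-0.13  0.65  0.89  1.85 -0.62  0.95 -0.54]
```

```bash
python3 -m creep '{"slide":[[-0.4,-2.2,0],[-0.4,-2.5,0],[-0.4,-2.5,0],[-0.4,-2.5,0],[-0.4,-2.5,0],[-0.4,-2.5,0],[-0.4,-2.5,0],[-0.4,-2.5,0],[-0.5,-2.7,0],[0,0,0]],"turn":[[0,0,0],[0,0,0],[0,0,0],[0,0,0],[0,0,0],[0,0,0],[0,0,0],[0,0,0],[0,0,0],[0,0,0]],"grip":[230,230,230,230,230,230,230,230,230,230]}'
python3 -m creep '{"slide":[[0,0,1],[0,0,1],[0,0,1],[0,0,1],[0,0,1],[0,0,1],[0,0,1],[0,0,1],[0,0,0.5],[0,0,0]],"turn":[[0,0,0],[0,0,0],[0,0,0],[0,0,0],[0,0,0],[0,0,0],[0,0,0],[0,0,0],[0,0,0],[0,0,0]],"grip":[230,230,230,230,230,230,230,230,230,230]}'
python3 d.py 452 -89 100 -90
```

```text
t: 13.68
tcp_pos: [451.4, -85.0, 185.8]
eef_rot: [1.0, 0.003, -0.001, -0.001]
ft_force: [-0.0, 0.6, -0.6]
grip_width: 0.314
finger_force: 39.8
t: 14.52
tcp_pos: [451.8, -89.8, 100.9]
eef_rot: [1.0, 0.0, -0.001, 0.0]
ft_force: [0.9, -0.1, -1.5]
grip_width: 0.315
finger_force: 39.8
slide now-frame cm [ 0.02 -0.08  0.09] after-turn frame [ 0.02 -0.08  0.09] turn [0.01 0.08 0.05]
t 14.5167 pos [451.8 -89.8 100.9] F [ 0.9 -0.1 -1.5] w 0.315 ff 39.781374335289 j [-0.53  0.61  0.81  2.17 -0.74  0.66 -0.77]
```

Release, rise, and move above the knob.

```bash
python3 -m creep '{"slide":[[0,0,0.1],[0,0,0],[0,0,0],[0,0,0],[0,0,0],[0,0,0],[0,0,-1],[0,0,-2],[0,0,-3],[0,0,-3]],"turn":[[0,0,0],[0,0,0],[0,0,0],[0,0,0],[0,0,0],[0,0,0],[0,0,0],[0,0,0],[0,0,0],[0,0,0]],"grip":[230,90,90,90,90,90,90,90,90,90]}'
python3 -m creep '{"slide":[[0,0,-2],[0,0,-2],[0,0,0],[0,0,0],[0,0,0],[0,0,0],[0,0,0],[0,0,0],[0,0,0],[0,0,0]],"turn":[[0,0,0],[0,0,0],[0,0,0],[0,0,0],[0,0,0],[0,0,0],[0,0,0],[0,0,0],[0,0,0],[0,0,0]],"grip":[0,0,0,0,0,0,0,0,0,0]}'
python3 d.py 556.6 17.1 230 -90
python3 - <<'E'
from h import *
crop("scene",snapshot("scene"),260,140,160,110,5,"pics/g4.png")
E
```

```text
t: 15.35
tcp_pos: [451.6, -90.1, 192.3]
eef_rot: [1.0, 0.0, -0.001, 0.0]
ft_force: [0.8, 0.8, 1.0]
grip_width: 0.651
finger_force: 0.0
t: 16.18
tcp_pos: [452.2, -89.8, 230.8]
eef_rot: [1.0, 0.0, -0.0, 0.0]
ft_force: [0.1, -0.2, -0.4]
grip_width: 1.002
finger_force: 0.0
slide now-frame cm [ 10.45 -10.68   0.07] after-turn frame [ 10.44 -10.69   0.08] turn [0.02 0.02 0.05]
t 16.1833 pos [452.2 -89.8 230.8] F [ 0.1 -0.2 -0.4] w 1.002 ff 0.0 j [-0.78  0.39  1.09  2.1  -0.45  0.9  -1.  ]
```

View pics/g4.png

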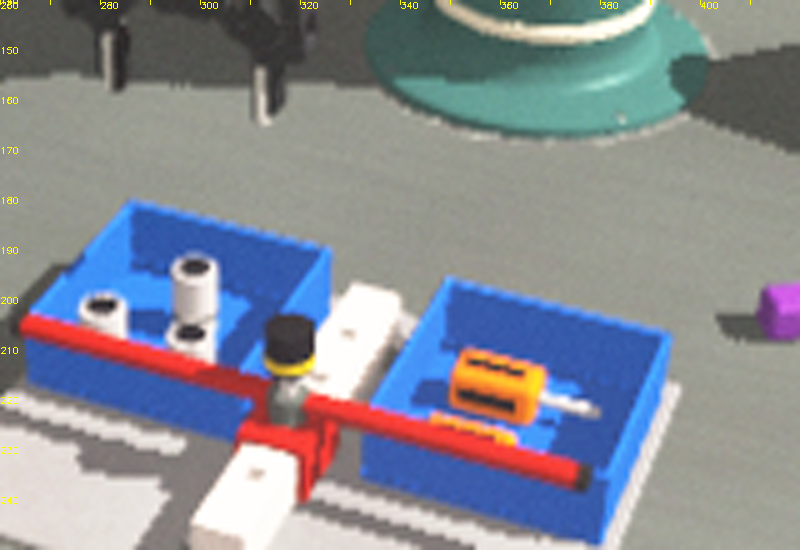

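Both strays are in their bins: the socket stands at (297,195) and the driver lies at (358,217). Now for the knob.

```bash
python3 -m creep '{"slide":[[1.5,-1.5,0],[1.5,-1.5,0],[1.5,-1.5,0],[1.5,-1.5,0],[1.5,-1.5,0],[1.5,-1.5,0],[1.45,-1.7,0],[0,0,0],[0,0,0],[0,0,0]],"turn":[[0,0,0],[0,0,0],[0,0,0],[0,0,0],[0,0,0],[0,0,0],[0,0,0],[0,0,0],[0,0,0],[0,0,0]],"grip":[0,0,0,0,0,0,0,0,0,0]}'
python3 d.py 556.6 17.1 157 -90
python3 - <<'E'
from h import *
i=snapshot("top");cv2.imwrite("pics/t5.png",i[:,:,::-1])
crop("scene",snapshot("scene"),270,120,130,100,6,"pics/g5.png")
E
```

```text
t: 17.07
tcp_pos: [556.3, 16.9, 230.8]
eef_rot: [1.0, 0.0, -0.0, 0.0]
ft_force: [-0.3, 0.8, -0.5]
grip_width: 0.998
finger_force: 0.0
slide now-frame cm [ 0.04 -0.02  7.38] after-turn frame [ 0.03 -0.02  7.38] turn [0.03 0.02 0.04]
t 17.0667 pos [556.3  16.9 230.8] F [-0.3  0.8 -0.5] w 0.998 ff 0.0 j [-0.82  0.57  0.98  1.88 -0.56  1.   -1.16]
```

View pics/g5.png

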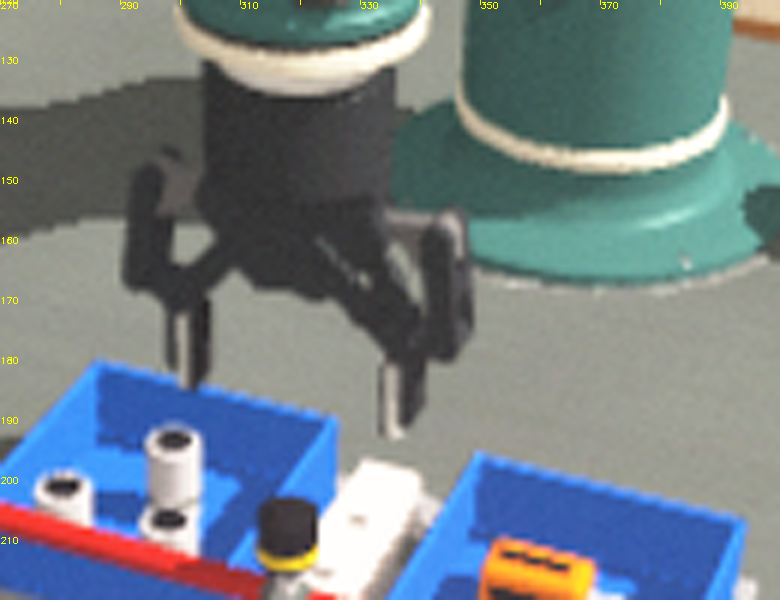

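The fingers straddle the knob, with tips at (300,184) and (336,192) and the knob at (317,207). I'll descend and close.

```bash
python3 -m creep '{"slide":[[0,0,0.9],[0,0,0.9],[0,0,0.9],[0,0,0.9],[0,0,0.9],[0,0,0.9],[0,0,0.9],[0,0,0.7],[0,0,0.3],[0,0,0]],"turn":[[0,0,0],[0,0,0],[0,0,0],[0,0,0],[0,0,0],[0,0,0],[0,0,0],[0,0,0],[0,0,0],[0,0,0]],"grip":[0,0,0,0,0,0,0,0,0,0]}' 60
python3 -m creep '{"slide":[[0,0,0],[0,0,0],[0,0,0],[0,0,0],[0,0,0],[0,0,0],[0,0,0],[0,0,0],[0,0,0],[0,0,0]],"turn":[[0,0,0],[0,0,0],[0,0,0],[0,0,0],[0,0,0],[0,0,0],[0,0,0],[0,0,0],[0,0,0],[0,0,0]],"grip":[230,230,230,230,230,230,230,230,230,230]}' 60
python3 d.py 556.6 17.1 157 -90
```

```text
t: 18.0
tcp_pos: [556.4, 17.4, 157.2]
eef_rot: [1.0, 0.001, -0.0, 0.0]
ft_force: [-0.4, 0.2, -0.4]
grip_width: 0.998
finger_force: 0.0
t: 18.83
tcp_pos: [557.0, 15.9, 158.7]
eef_rot: [1.0, -0.0, 0.001, 0.001]
ft_force: [-1.2, -8.2, 7.9]
grip_width: 0.304
finger_force: 59.1
slide now-frame cm [-0.04 -0.12  0.17] after-turn frame [-0.04 -0.12  0.17] turn [ 0.1  -0.09 -0.01]
t 18.8333 pos [557.   15.9 158.7] F [-1.2 -8.2  7.9] w 0.304 ff 59.11908209323883 j [-0.75  0.66  0.89  1.92 -0.66  0.88 -1.09]
```

```bash
python3 -m creep '{"slide":[[0,0.15,0],[0,0,-0.2],[0,0,-0.2],[0,0,-0.3],[0,0,-0.3],[0,0,-0.3],[0,0,-0.2],[0,0,0],[0,0,0],[0,0,0]],"turn":[[0,0,0],[0,0,0],[0,0,0],[0,0,0],[0,0,0],[0,0,0],[0,0,0],[0,0,0],[0,0,0],[0,0,0]],"grip":[230,230,230,230,230,230,230,230,230,230]}' 60
python3 d.py 511.6 16 172 -90
```

```text
t: 19.67
tcp_pos: [556.4, 15.7, 172.9]
eef_rot: [1.0, 0.0, -0.0, 0.0]
ft_force: [1.5, -5.2, -8.8]
grip_width: 0.309
finger_force: 59.4
slide now-frame cm [-4.48 -0.03  0.1 ] after-turn frame [-4.48 -0.03  0.09] turn [0.04 0.01 0.06]
t 19.6667 pos [556.4  15.7 172.9] F [ 1.5 -5.2 -8.8] w 0.309 ff 59.434765577316284 j [-0.76  0.64  0.91  1.91 -0.64  0.9  -1.1 ]
```

```bash
python3 -m creep '{"slide":[[-0.3,0.05,0],[-0.6,0,0],[-0.6,0,0],[-0.6,0,0],[-0.6,0,0],[-0.6,0,0],[-0.6,0,0],[-0.4,0,0],[-0.2,0,0],[0,0,0]],"turn":[[0,0,0],[0,0,0],[0,0,0],[0,0,0],[0,0,0],[0,0,0],[0,0,0],[0,0,0],[0,0,0],[0,0,0]],"grip":[230,230,230,230,230,230,230,230,230,230]}' 60
python3 d.py 511.5 16 158.5 -90
```

```text
t: 20.5
tcp_pos: [511.0, 15.9, 172.8]
eef_rot: [1.0, 0.001, -0.0, -0.0]
ft_force: [-2.9, 4.1, -8.7]
grip_width: 0.307
finger_force: 59.7
slide now-frame cm [ 0.05 -0.01  1.43] after-turn frame [ 0.05 -0.01  1.43] turn [-0.04  0.05  0.1 ]
t 20.5 pos [511.   15.9 172.8] F [-2.9  4.1 -8.7] w 0.307 ff 59.67225909233093 j [-0.82  0.57  0.94  2.03 -0.62  0.85 -1.1 ]
```

```bash
python3 -m creep '{"slide":[[0.03,0,0.2],[0,0,0.2],[0,0,0.2],[0,0,0.2],[0,0,0.2],[0,0,0.2],[0,0,0.2],[0,0,0.1],[0,0,0],[0,0,0]],"turn":[[0,0,0],[0,0,0],[0,0,0],[0,0,0],[0,0,0],[0,0,0],[0,0,0],[0,0,0],[0,0,0],[0,0,0]],"grip":[230,230,230,230,230,230,230,230,230,230]}' 60
python3 d.py 511.5 16 158.5 -90
```

```text
t: 21.33
tcp_pos: [513.1, 15.8, 158.7]
eef_rot: [1.0, 0.001, 0.001, -0.0]
ft_force: [0.2, 7.4, 8.5]
grip_width: 0.309
finger_force: 62.0
slide now-frame cm [-0.16 -0.02  0.02] after-turn frame [-0.16 -0.02  0.02] turn [-0.05 -0.11  0.09]
t 21.3333 pos [513.1  15.8 158.7] F [0.2 7.4 8.5] w 0.309 ff 61.992639899253845 j [-0.8   0.6   0.91  2.03 -0.65  0.83 -1.08]
```

```bash
python3 -m creep '{"slide":[[0,0.1,0],[0,0,0],[0,0,0],[0,0,0],[0,0,0],[0,0,0],[0,0,0],[0,0,0],[0,0,0],[0,0,0]],"turn":[[0,0,0],[0,0,0],[0,0,0],[0,0,0],[0,0,0],[0,0,0],[0,0,0],[0,0,0],[0,0,0],[0,0,0]],"grip":[230,230,230,230,230,230,230,230,230,230]}' 60
python3 - <<'E'
from h import *
P=[];F=[]
for k in range(8):
    i=snapshot("scene");s=robot.read_state();P.append(s["tcp_pos"]);F.append(s["ft_force"])
print(np.mean(P,0),np.mean(F,0))
crop("scene",i,260,150,130,100,6,"pics/g6.png")
E
```

```text
t: 22.17
tcp_pos: [513.1, 15.5, 158.7]
eef_rot: [1.0, 0.001, 0.001, -0.001]
ft_force: [-0.1, 11.6, 9.8]
grip_width: 0.307
finger_force: 61.7
[513.09725534  15.51967707 158.70387216] [-0.39171372 11.48007361  9.84882244]
```

View pics/g6.png

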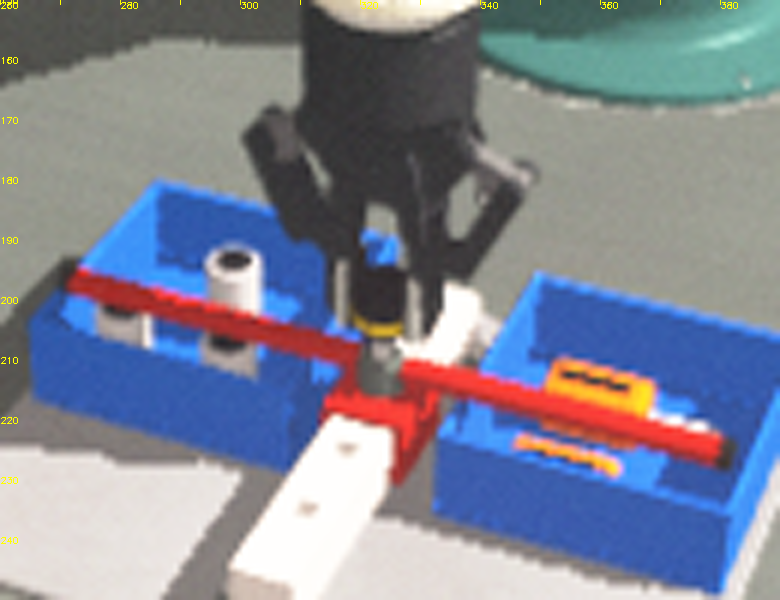

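The bar now lies over the bins' far half. Two empty holes show behind the sleeve at (316,225) and (310,235), the pin is down and the strays haven't moved. I'll ease off the side load before handing in.

```bash
python3 -m creep '{"slide":[[-0.1,-0.25,0],[0,0,0],[0,0,0],[0,0,0],[0,0,0],[0,0,0],[0,0,0],[0,0,0],[0,0,0],[0,0,0]],"turn":[[0,0,0],[0,0,0],[0,0,0],[0,0,0],[0,0,0],[0,0,0],[0,0,0],[0,0,0],[0,0,0],[0,0,0]],"grip":[230,230,230,230,230,230,230,230,230,230]}' 60
python3 d.py 511.6 16 158.5 -90
```

```text
t: 23.4
tcp_pos: [512.0, 16.2, 158.7]
eef_rot: [1.0, 0.0, 0.001, 0.0]
ft_force: [1.3, -1.1, 7.6]
grip_width: 0.309
finger_force: 61.5
slide now-frame cm [-0.04  0.02  0.02] after-turn frame [-0.04  0.02  0.02] turn [ 0.05 -0.13  0.04]
t 23.4 pos [512.   16.2 158.7] F [ 1.3 -1.1  7.6] w 0.309 ff 61.45926475524902 j [-0.8   0.6   0.91  2.03 -0.65  0.83 -1.08]
```

```bash
python3 -c "
from plant import robot
print(robot.close_job())"
```

```text
the job is handed in; nothing more can be done
None
```

The job is handed in, though no verdict came back: both strays are in their own bins, the keeper bar is about 45 mm along at the next hole with the pin home by measured height, and the gripper is still holding the knob at about 60 N.

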